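Unlatch and open the gate of the reject-parts cage

TASK

Open the gate of the wire cage for rejected parts. With closed fingertips press its dished thumb lever down from above, lightly and without gripping it, until you feel the latch bar come up against its stop; keep the lever down while you draw the gate towards you off the catch, then swing the gate wide open, to about a right angle, and let go. The lever's slack is different every time, so go by feel; do not drag the gate against its catch, do not fling it, and leave everything else on the bench where it is.

Things in the scene. Friction and masses are not known exactly. Their poses are not given: they have to be found in the camera images.
- cage: grey wire cage fixed to the bench, 350 mm wide (y), 270 deep (x), 200 high, roofed with rods. Origin at the centre of its underside, z up; its -x side, with the gate, faces the robot. The gate's near face lies at cage x = -132 mm when shut; a 40 mm post with the catch stands at cage y = -152 mm
- gate_hinge (a point): point on the gate's vertical hinge axis, 100 mm above the bench, at cage x = -132, y = +150 mm (left as the robot sees it). Does not move with the gate; axes as the cage's
- gate (a joint): gate angle, rad: 0 shut, grows as it swings out towards the robot about the hinge (clockwise seen from above), stops at 1.7. The gate is a 268 mm wide, 20 mm thick frame with upright rods, 0.9 kg, from 12 to 200 mm above the bench; slight hinge friction (about 0.1 N m), it stays where it is left. Shut, it has 0.01 rad of play in the catch
- lever (a joint): thumb lever angle, rad: 0 at rest, grows as the thumb piece goes down; a light spring brings it back (1 to 2 N at the thumb piece). Slack before it meets the bar differs every time and cannot be read: 1 to 18 mm at the thumb piece. Then 14 mm more, with 1 to 2 N more, lift the bar clear; 2 mm on, the bar meets its stiff stop (5 to 10 N per mm), at 0.22 to 0.48 rad
- lever_pin (a point): the pin of the thumb lever on the gate's near face, 160 mm from the hinge axis, 155 mm above the bench; axes as the gate's (x into the cage, y along the gate towards the hinge, z up). The lever is a rocker: the thumb piece on the hinge side of the pin, and on the catch side, 55 mm from the pin, a tail whose set screw pushes the latch bar up
- thumb_piece: dished dark steel thumb piece, standing out from the gate's near face; moves with gate and lever. Origin on top of its tread at the gate's face, mid-width, 85 mm from the hinge, 172 mm up at rest. -x points out of the gate, +y to the hinge, z up, leaning 0.21 rad away from the hinge at rest, levelling when pressed. Tread 42 mm wide, x = -6 to -58 mm. While latched it bears 20 N at most
- thumb_mid (a point): point on top of the thumb piece's tread, 40 mm out from the gate's face, mid-width: the place to press; axes as the thumb piece's. 18 mm farther out the piece's end turns up 10 mm above the tread (a fingertip pulling outwards hooks behind it); a rib 5 mm high borders the hinge side, 17 mm from here
- bar_pivot (a point): pivot of the latch bar on the gate's near face, 115 mm from the hinge axis, 180 mm above the bench; axes as the gate's. The bar is steel, 16 mm high, 8 thick, 0.13 to 0.27 kg, 6 to 14 mm off the face; it runs from here to 300 mm from the hinge, past the gate's edge and behind the catch's prong, and falls back by its weight
- keeper: steel catch on the post's near face: a shelf and an upright prong that stands in front of the latch bar's tip with 2 mm of play. Origin on the post's near face, 176 mm above the bench, at cage x = -132, y = -135 mm; axes as the cage's. The bar's tip must rise 17 mm to pass over the prong. More than 15 N on the catch is a forced gate
- shaft_a: turned steel shaft standing upright on its plain end, 26 mm thick at the collar, 130 mm tall; origin at the centre of its foot. In front of the cage on the catch side, outside the gate's sweep. A bystander
- spray_can: blue-green aerosol can, 60 mm across, 190 mm tall, beside the cage on the hinge side; origin at the centre of its foot. A bystander
- dropper: small white dropper bottle, 34 mm across, 85 mm tall, beside the cage on the catch side; origin at the centre of its foot. A bystander
- parts_bin: open blue bin 100 x 130 x 50 mm, standing on the cage's roof; origin at the centre of its underside. A bystander
- driver: screwdriver lying on the bench to the right; origin at the centre of its underside. A bystander
- spanner: open-ended spanner lying on the cardboard mat to the left; origin at the centre of its underside. A bystander
- shaft_b: turned steel shaft, 26 mm thick at the collar, 130 mm tall, standing upright on the cardboard mat to the left; origin at the centre of its foot. A bystander
- red_tray: small open red tray 110 x 90 x 45 mm on the bench to the right; origin at the centre of its underside. A bystander

How it is judged:
By the outcome, as a careful person would: the job done as asked, in the order asked, and still so for the second after the job is handed in, with the robot touching nothing.
It also fails if it takes over 58 s, if anything falls off the work surface, if the arm or the gripper's body presses on something with over 40 N, if the wrist force passes 120 N, or if a joint passes its speed limit or range.

ROBOT

A 6-joint arm with a two-finger parallel gripper is mounted at the origin on the work surface. World frame = base frame: x ahead of the robot, y to its left, z up, the work surface at z = 0. Lengths are in mm, angles in rad, forces in N, time in s.
With the tool pointing down it reaches from about 275 to 1000 mm from the base axis. Payload 8.4 kg.
Tool frame: the origin (TCP) lies at the very end of the fingers, on their centre line; the grasp point (between the pads) lies 19 mm behind it; z points along the fingers, y is the line along which they close (so a half turn about z gives the same grasp; the last joint's range is limited). The gripper opens to 85 mm and grips with 20 to 120 N. Pads are 22 mm wide; open, the fingers measure 114 mm over their backs; the gripper's body (76 mm by 85 mm) begins 54 mm behind the grasp point. The pads swing forward as they close: fully open they stand 13 mm farther back than shut.
Start: joints at [-1.124, 0.353, 1.633, -0, 1.155, -0.002], TCP at [271.177, -563.108, 231.281] pointing down, gripper open.
Joint ranges: [-2.63, 2.63], [-0.92, 2.1], [0.06, 2.66], [-1.3, 4.44], [0, 2.69], [-3.02, 3.02]. Speed limits (rad/s): [2.22, 2.22, 2.79, 3.14, 3.14, 3.14].

INTERFACE

Orientations are given as [roll, pitch, yaw] about the fixed x, y, z axes, in that order (R = Rz(yaw) Ry(pitch) Rx(roll)).
In Python, from rig import sensors, grab_frame, camera_params, order gives the robot as it stands. The module is installed in compiled form; this text tells all that it offers.
- The arm moves only by the tool move_arm, never from a script. Its argument "motion" is a list of rows, each a list of 7 numbers: the turn, a rotation vector about the tool's x, y, z in normalised numbers (1 is pi/2 rad), then the shift along the tool's x, y, z in shares of 0.5 m (1.0 is 0.5 m), then the finger opening in m, from 0 to 0.0854. A call has 1 to 8 rows; each row is the pose to reach, as a shift and turn from the pose commanded when the call began, along the tool's axes at that moment; what a row does not reach only later rows make up. A row lasts 1/8 s, in which the tool goes at most 62.5 mm and 10.7 degrees, less where a joint would pass 70% of its speed; a pose out of reach is approached as far as the arm can. A call with a gripper value outside its range is refused whole. The fingers move at their own pace and stop on an object; "grip_force" is the grip in N (left out, the last holds). Time passes only in rows, so rows that repeat a pose let the fingers close. It gives the time, the measured TCP pose, the force, the opening and the grip force at its end, in the units of the state.
- sensors.sense(): the state, without advancing time (a new reading comes with each control period).
- grab_frame(name): name is "scene" or "top" or "wrist"; returns (picture, depth): 420x560x3 uint8, red, green, blue; 420x560 float32, mm along the optical axis (not along the pixel's ray), 0 where there is no reading.
- camera_params(name): a dict with "camera_matrix" (3x3 intrinsics, pixels), "k1" (the pictures are not rectified: a ray, as slopes to the right and down, at radius r is drawn at 1 + k1 r^2 times it, then the intrinsics apply), "world_from_camera" (4x4, takes a point from camera to world coordinates). Camera axes: x right, y down, z forward; pixel columns grow to the right and rows downward; lengths in mm; the calibration is good to about 2 mm. A picture is of the moment at which its call begins: read the wrist's pose just before it. camera_params takes no time and is no camera call; for the wrist camera it gives the pose at the moment of the call.
- order.sign_off(): hands the job in; it is judged then, once.
The state is a dict: "clock": time; "qpos": joint angles; "qvel": joint speeds; "joint_efforts": joint torques, N m; "eef_pos": TCP position; "tcp_rot": TCP orientation; "contact_force": force on the tool from outside, world axes, zero at the start; "wrist_torque": the same for the moment, N m; "opening": opening from 0.0 (shut) to 1.0 (fully open); "grasp_force": force on a finger pad.
Only numpy, scipy, OpenCV 4.12 (cv2) and the standard library are available. Lean on these libraries where they do the work, as an engineer would, in place of code of your own. Each camera call takes 0.05 s, during which the arm holds its last target. There are 200 camera calls.

## Working session

There is one attempt and no reset: what is moved stays moved. The work goes in short steps, Python scripts to look and compute and a tool call to move; the robot and the scene stay as the last step left them, time stands still between calls to the robot, and variables do not carry over. Pictures are saved under pics/ and viewed, at most 10 in all, crops included, and the job is handed in when it is done.

Besides the shell and the picture viewer there is one more tool, called after "Emit:" by a JSON object that holds its "method" and its "body", one argument or row to a line. move_arm: Moves the arm, as the interface text tells. Its arguments: {"type":"object","properties":{"motion":{"type":"array","items":{"type":"array","items":{"type":"number"}}},"grip_force":{"type":"number"}},"required":["motion"]}

```bash
mkdir -p pics; cat > h.py <<'E'
import numpy as np, cv2
from rig import sensors, grab_frame, camera_params, order
def pts(name,d,p):
    """world points for depth image d with params p"""
    K=p["camera_matrix"];K=np.array(K);T=np.array(p["world_from_camera"])
    h,w=d.shape;u,v=np.meshgrid(np.arange(w),np.arange(h))
    n=cv2.undistortPoints(np.stack([u,v],-1).reshape(-1,1,2).astype(np.float64),K,np.array([p["k1"],0,0,0.]),None,None).reshape(h,w,2)
    c=np.dstack([n[...,0]*d,n[...,1]*d,d]);return c@T[:3,:3].T+T[:3,3]
E
python3 - <<'E'
from h import *
for n in("scene","top"):
    im,d=grab_frame(n);p=camera_params(n);np.savez(n+".npz",im=im,d=d,W=pts(n,d,p))
    cv2.imwrite(f"pics/{n}0.png",im[...,::-1]);print(n,np.round(p["world_from_camera"],3).tolist(),p["k1"],(d==0).mean())
print(sensors.sense())
E
```

```text
scene [[0.846, 0.45, -0.285, 1040.031], [0.533, -0.718, 0.448, -620.755], [-0.003, -0.531, -0.848, 1421.752], [0.0, 0.0, 0.0, 1.0]] 0.017019376589958897 0.004060374149659864
top [[-0.013, -0.996, 0.085, 519.128], [-1.0, 0.01, -0.029, 46.563], [0.028, -0.085, -0.996, 1210.463], [0.0, 0.0, 0.0, 1.0]] 0.015382436121258251 0.0038775510204081634
{'clock': 0.1, 'qpos': array([-1.12437496e+00,  3.53563570e-01,  1.63408503e+00,  3.07339229e-05,
        1.15516162e+00, -2.39043150e-03]), 'qvel': array([-4.18355501e-04, -2.27770940e-03, -1.02721325e-03,  6.25462400e-04,
       -1.50891333e-06, -6.45246120e-04]), 'joint_efforts': array([-2.62444892e-04, -6.06359053e+01, -3.42818820e+01, -5.71213127e-05,
        3.81323596e-03, -1.89561979e-05]), 'eef_pos': array([ 271.01369809, -562.70889243,  230.63549412]), 'tcp_rot': array([-3.14037515e+00, -3.10125497e-05,  4.48799354e-01]), 'contact_force': array([0.11839757, 0.29973968, 0.06349812]), 'wrist_torque': array([-0.01855577, -0.01579982, -0.03126422]), 'grasp_force': 0.0, 'opening': 0.9984351930551497}
```

View pics/scene0.png

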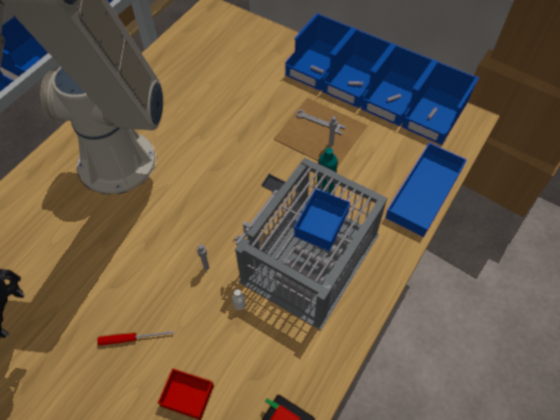

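View pics/top0.png

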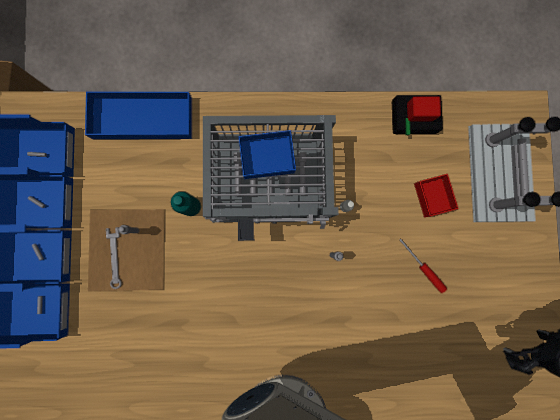

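The scene view shows the cage with its gate towards the robot. In the top view the cage spans columns 204–334 and rows 115–222. The dark thumb piece is at about (246,229), the shaft at (337,256) and the dropper at (350,205).

```bash
python3 - <<'E'
from h import *
z=np.load("top.npz");W=z["W"];im=z["im"]
# cage roof-height points
reg=np.zeros(im.shape[:2],bool);reg[105:235,195:345]=1
m=reg&(W[...,2]>188)&(W[...,2]<215)&(im.max(2).astype(int)-im.min(2)<40)
P=W[m];print("roof z",np.percentile(P[:,2],[5,50,95]),len(P))
r=cv2.minAreaRect(P[:,:2].astype(np.float32));print(r);print(cv2.boxPoints(r))
for n in("top","scene"):
    z=np.load(n+".npz");W=z["W"];im=z["im"].astype(int)
    c=(slice(222,245),slice(232,262)) if n=="top" else (slice(168,200),slice(255,295))
    w=W[c];g=im[c].max(2)
    s=(w[...,2]>140)&(w[...,2]<190)&(g<75)
    Q=w[s];print(n,len(Q));
    if len(Q)>5:
        print(np.percentile(Q,[2,25,50,75,98],axis=0).round(0).tolist())
        A=np.c_[Q[:,:2],np.ones(len(Q))];print("plane",np.linalg.lstsq(A,Q[:,2],rcond=None)[0]);print(cv2.minAreaRect(Q[:,:2].astype(np.float32)))
    for b in((slice(245,265),slice(325,350)),) if n=="top" else ():
        q=W[b].reshape(-1,3);q=q[q[:,2]>60];print("shaft",q.mean(0),q[:,2].max())
im=cv2.resize(np.load("top.npz")["im"][195:265,195:355],None,fx=5,fy=5,interpolation=cv2.INTER_CUBIC);cv2.imwrite("pics/topc.png",im[...,::-1])
E
```

```text
roof z [192.87419535 199.10149968 202.51341672] 5329
((704.0709838867188, 31.50030517578125), (282.33013916015625, 343.2923583984375), 0.10868321359157562)
[[ 562.5806   202.8784 ]
 [ 563.23175 -140.41335]
 [ 845.56134 -139.87779]
 [ 844.9102   203.41396]]
top 285
[[524.0, 77.0, 167.0], [535.0, 88.0, 170.0], [546.0, 98.0, 172.0], [558.0, 108.0, 176.0], [569.0, 116.0, 185.0]]
plane [-5.32301379e-02  2.08781628e-01  1.82303314e+02]
((545.6009521484375, 88.6884765625), (54.14386749267578, 46.613590240478516), 89.80109405517578)
shaft [ 477.48044915 -149.79993698  128.23637595] 1210.4634032907068
scene 227
[[523.0, 78.0, 167.0], [533.0, 89.0, 170.0], [546.0, 99.0, 174.0], [559.0, 107.0, 177.0], [602.0, 115.0, 188.0]]
plane [  0.11044681   0.12795839 101.2777998 ]
((561.961181640625, 90.37100982666016), (63.77558898925781, 80.87498474121094), 89.17303466796875)
```

View pics/topc.png

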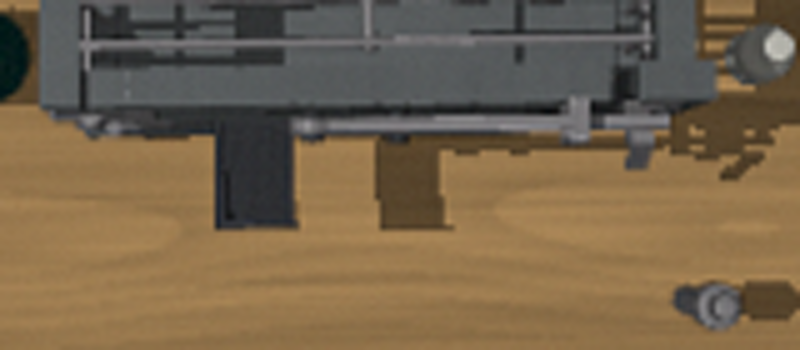

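The measured tread (x 524–569, y 77–116, z≈172, slope 0.21) agrees with the cage geometry: hinge at about (578,181.5) and yaw near 0. Press point is therefore about (538,97,172). I'm moving to hover above it with the fingers closing.

The manual's scale: shifts go in shares of 0.5 m and turns go in shares of pi/2 rad. Converting my numbers, 0.3008 m / 0.5 = 0.6016, 0.0376 m / 0.5 = 0.0752, -0.08 rad / 1.5708 = -0.0509.

Emit:
{"method": "move_arm", "body": {
  "motion": [
    [0, 0, -0.0509, 0.0752, -0.0684, -0.008, 0],
    [0, 0, -0.1019, 0.1504, -0.1368, -0.016, 0],
    [0, 0, -0.1528, 0.2256, -0.2052, -0.024, 0],
    [0, 0, -0.2037, 0.3008, -0.2736, -0.032, 0],
    [0, 0, -0.2546, 0.376, -0.342, -0.04, 0],
    [0, 0, -0.3056, 0.4512, -0.4104, -0.048, 0],
    [0, 0, -0.3565, 0.5264, -0.4788, -0.056, 0],
    [0, 0, -0.4074, 0.6016, -0.5472, -0.064, 0]
  ],
  "grip_force": 20
}}

```text
clock: 1.1
eef_pos: [423.7, -184.5, 263.3]
tcp_rot: [-3.142, 0.0, 1.091]
contact_force: [1.3, -0.4, 0.4]
opening: 0.001
grasp_force: 0.0
```

To row units: 0.304 m / 0.5 = 0.608, 0.254 m / 0.5 = 0.508, -0.482 rad / 1.5708 = -0.3069.

Emit:
{"method": "move_arm", "body": {
  "motion": [
    [0, 0, -0.0509, 0.1, -0.01, 0, 0],
    [0, 0, -0.1019, 0.202, -0.02, 0, 0],
    [0, 0, -0.1528, 0.304, -0.03, 0, 0],
    [0, 0, -0.2037, 0.406, -0.04, 0, 0],
    [0, 0, -0.2546, 0.508, -0.05, 0.02, 0],
    [0, 0, -0.3069, 0.608, -0.06, 0.05, 0],
    [0, 0, -0.3069, 0.608, -0.06, 0.05, 0]
  ]
}}

```text
clock: 1.98
eef_pos: [537.8, 99.8, 236.7]
tcp_rot: [-3.139, -0.0, 1.575]
contact_force: [-0.3, -0.4, -0.1]
opening: -0.004
grasp_force: 0.0
```

```bash
python3 - <<'E'
from h import *
s=sensors.sense();p=camera_params("wrist");im,d=grab_frame("wrist");W=pts("wrist",d,p)
np.savez("w1.npz",im=im,d=d,W=W)
print(s["eef_pos"],s["tcp_rot"],s["contact_force"],np.round(p["world_from_camera"],3).tolist())
cv2.imwrite("pics/w1.png",im[...,::-1])
E
```

```text
[537.78545949  99.82887302 236.72244897] [-3.13945231e+00 -1.94732233e-04  1.57493806e+00] [-0.26862609 -0.41829013 -0.07150134] [[1.0, 0.004, -0.002, 537.929], [0.003, -0.959, -0.284, 172.281], [-0.003, 0.284, -0.959, 378.575], [0.0, 0.0, 0.0, 1.0]]
```

View pics/w1.png

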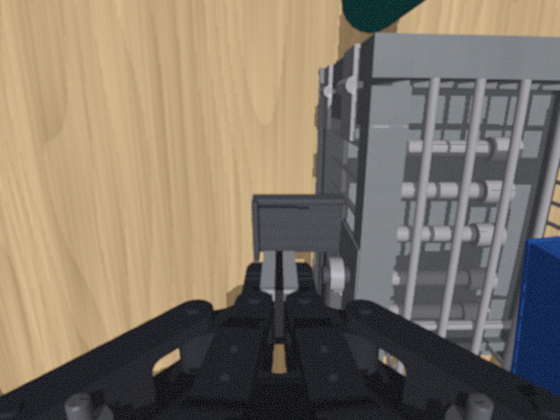

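The wrist picture shows the tread at columns 253–343, with the closed fingertips at columns 247–312, row 265. The rib is at row 200 and the lip at column 256.

```bash
python3 - <<'E'
from h import *
z=np.load("w1.npz");W=z["W"];d=z["d"];im=z["im"]
for r in(205,220,240,250):
    print("row",r,[(c,*W[r,c].round(0)) for c in (252,254,256,258,262,280,300,330,338,342,346)])
print("col290",[(r,*W[r,290].round(0)) for r in range(190,262,5)])
for r in(262,268,275,285): print("f",r,[(c,*W[r,c].round(0)) for c in range(240,322,6)])
print("gate top edge",[(r,[tuple(W[r,c].round(0)) for c in (326,340,355,362,368)]) for r in(80,110,140)])
E
```

```text
row 205 [(252, np.float64(522.0), np.float64(116.0), np.float64(186.0)), (254, np.float64(523.0), np.float64(116.0), np.float64(185.0)), (256, np.float64(524.0), np.float64(116.0), np.float64(186.0)), (258, np.float64(525.0), np.float64(114.0), np.float64(178.0)), (262, np.float64(527.0), np.float64(112.0), np.float64(174.0)), (280, np.float64(538.0), np.float64(112.0), np.float64(173.0)), (300, np.float64(551.0), np.float64(113.0), np.float64(174.0)), (330, np.float64(569.0), np.float64(113.0), np.float64(174.0)), (338, np.float64(574.0), np.float64(112.0), np.float64(173.0)), (342, np.float64(576.0), np.float64(112.0), np.float64(174.0)), (346, np.float64(613.0), np.float64(63.0), np.float64(6.0))]
row 220 [(252, np.float64(522.0), np.float64(106.0), np.float64(183.0)), (254, np.float64(523.0), np.float64(106.0), np.float64(184.0)), (256, np.float64(524.0), np.float64(106.0), np.float64(183.0)), (258, np.float64(525.0), np.float64(105.0), np.float64(181.0)), (262, np.float64(527.0), np.float64(102.0), np.float64(172.0)), (280, np.float64(538.0), np.float64(102.0), np.float64(173.0)
[... 6501 characters left out ...]
loat64(186.0), np.float64(171.0)), (np.float64(587.0), np.float64(186.0), np.float64(172.0))]), (110, [(np.float64(580.0), np.float64(167.0), np.float64(55.0)), (np.float64(583.0), np.float64(168.0), np.float64(110.0)), (np.float64(582.0), np.float64(169.0), np.float64(167.0)), (np.float64(583.0), np.float64(169.0), np.float64(182.0)), (np.float64(583.0), np.float64(169.0), np.float64(195.0))]), (140, [(np.float64(584.0), np.float64(138.0), np.float64(31.0)), (np.float64(598.0), np.float64(138.0), np.float64(29.0)), (np.float64(591.0), np.float64(148.0), np.float64(130.0)), (np.float64(583.0), np.float64(153.0), np.float64(186.0)), (np.float64(583.0), np.float64(155.0), np.float64(198.0))])]
```

The measured gate face is x≈582, the lip's inner side 525, the rib 115 and the tread centre about (542,98,172). These match the given sizes. Hinge is at about (582,183). Next I descend close above the tread.

To row units: 0.054 m / 0.5 = 0.108, 0.05 m / 0.5 = 0.1.

Emit:
{"method": "move_arm", "body": {
  "motion": [
    [0, 0, 0, 0, 0.006, 0.024, 0],
    [0, 0, 0, 0, 0.006, 0.05, 0],
    [0, 0, 0, 0, 0.006, 0.076, 0],
    [0, 0, 0, 0, 0.006, 0.1, 0],
    [0, 0, 0, 0, 0.006, 0.108, 0],
    [0, 0, 0, 0, 0.006, 0.108, 0],
    [0, 0, 0, 0, 0.006, 0.108, 0]
  ]
}}

```text
clock: 2.9
eef_pos: [541.1, 97.3, 184.7]
tcp_rot: [3.141, -0.0, 1.571]
contact_force: [-0.2, -0.6, 0.6]
opening: -0.002
grasp_force: 0.0
```

To row units: 0.014 m / 0.5 = 0.028, 0.012 m / 0.5 = 0.024.

Emit:
{"method": "move_arm", "body": {
  "motion": [
    [0, 0, 0, 0, 0, 0.006, 0],
    [0, 0, 0, 0, 0, 0.012, 0],
    [0, 0, 0, 0, 0, 0.016, 0],
    [0, 0, 0, 0, 0, 0.02, 0],
    [0, 0, 0, 0, 0, 0.024, 0],
    [0, 0, 0, 0, 0, 0.028, 0],
    [0, 0, 0, 0, 0, 0.028, 0]
  ]
}}

```text
clock: 3.78
eef_pos: [540.9, 97.2, 170.2]
tcp_rot: [3.141, -0.0, 1.571]
contact_force: [0.2, 0.2, 1.7]
opening: 0.0
grasp_force: 0.5
```

```bash
python3 -c "
from h import *
s=sensors.sense();print(s['eef_pos'],s['contact_force'],s['wrist_torque'])"
```

```text
[540.87248881  97.21078793 170.22097403] [0.22535794 0.18200815 1.70087176] [ 0.02580746 -0.00789332 -0.00157974]
```

To row units: 0.006 m / 0.5 = 0.012, 0.0045 m / 0.5 = 0.009.

Emit:
{"method": "move_arm", "body": {
  "motion": [
    [0, 0, 0, 0, 0, 0.003, 0],
    [0, 0, 0, 0, 0, 0.006, 0],
    [0, 0, 0, 0, 0, 0.009, 0],
    [0, 0, 0, 0, 0, 0.012, 0],
    [0, 0, 0, 0, 0, 0.012, 0]
  ]
}}

```text
clock: 4.4
eef_pos: [540.8, 97.1, 164.2]
tcp_rot: [-3.142, 0.0, 1.571]
contact_force: [1.2, 0.5, 1.4]
opening: -0.0
grasp_force: 0.6
```

Emit:
{"method": "move_arm", "body": {
  "motion": [
    [0, 0, 0, 0, 0, 0.003, 0],
    [0, 0, 0, 0, 0, 0.006, 0],
    [0, 0, 0, 0, 0, 0.008, 0],
    [0, 0, 0, 0, 0, 0.008, 0]
  ]
}}

```text
clock: 4.9
eef_pos: [540.8, 97.3, 160.3]
tcp_rot: [-3.142, -0.0, 1.571]
contact_force: [-0.2, 0.9, 2.2]
opening: -0.001
grasp_force: 1.2
```

Emit:
{"method": "move_arm", "body": {
  "motion": [
    [0, 0, 0, 0, 0, 0.002, 0],
    [0, 0, 0, 0, 0, 0.004, 0],
    [0, 0, 0, 0, 0, 0.004, 0]
  ]
}}

```text
clock: 5.28
eef_pos: [540.9, 97.2, 158.3]
tcp_rot: [3.142, -0.0, 1.571]
contact_force: [0.3, 2.0, 3.0]
opening: 0.002
grasp_force: 1.3
```

To row units: 0.002 m / 0.5 = 0.004, 0.0015 m / 0.5 = 0.003.

Emit:
{"method": "move_arm", "body": {
  "motion": [
    [0, 0, 0, 0.002, 0, 0.002, 0],
    [0, 0, 0, 0.003, 0, 0.004, 0],
    [0, 0, 0, 0.003, 0, 0.004, 0]
  ]
}}

```text
clock: 5.65
eef_pos: [540.8, 98.5, 156.1]
tcp_rot: [-3.141, 0.0, 1.571]
contact_force: [0.6, -1.9, 2.5]
opening: -0.001
grasp_force: 1.3
```

To row units: 0.002 m / 0.5 = 0.004, 0.001 m / 0.5 = 0.002.

Emit:
{"method": "move_arm", "body": {
  "motion": [
    [0, 0, 0, 0, 0, 0.002, 0],
    [0, 0, 0, 0, 0, 0.004, 0],
    [0, 0, 0, 0, 0, 0.004, 0]
  ]
}}

```text
clock: 6.02
eef_pos: [540.8, 98.6, 154.2]
tcp_rot: [-3.141, 0.0, 1.571]
contact_force: [0.0, -2.7, 3.6]
opening: 0.003
grasp_force: 1.5
```

To row units: 0.002 m / 0.5 = 0.004, 0.001 m / 0.5 = 0.002.

Emit:
{"method": "move_arm", "body": {
  "motion": [
    [0, 0, 0, 0, 0, 0.002, 0],
    [0, 0, 0, 0, 0, 0.004, 0],
    [0, 0, 0, 0, 0, 0.004, 0]
  ]
}}

```text
clock: 6.4
eef_pos: [540.8, 98.7, 152.2]
tcp_rot: [-3.142, -0.0, 1.571]
contact_force: [0.3, -2.3, 3.2]
opening: -0.001
grasp_force: 1.6
```

To row units: 0.002 m / 0.5 = 0.004, 0.001 m / 0.5 = 0.002.

Emit:
{"method": "move_arm", "body": {
  "motion": [
    [0, 0, 0, 0, 0, 0.002, 0],
    [0, 0, 0, 0, 0, 0.004, 0],
    [0, 0, 0, 0, 0, 0.004, 0]
  ]
}}

```text
clock: 6.78
eef_pos: [540.8, 98.7, 150.2]
tcp_rot: [-3.142, -0.0, 1.571]
contact_force: [0.3, -1.7, 2.6]
opening: -0.002
grasp_force: 1.6
```

To row units: 0.001 m / 0.5 = 0.002.

Emit:
{"method": "move_arm", "body": {
  "motion": [
    [0, 0, 0, 0, 0, 0.002, 0],
    [0, 0, 0, 0, 0, 0.002, 0]
  ]
}}

```text
clock: 7.02
eef_pos: [540.8, 98.7, 149.2]
tcp_rot: [3.142, -0.0, 1.571]
contact_force: [0.1, -1.6, 2.9]
opening: -0.001
grasp_force: 1.6
```

To row units: 0.001 m / 0.5 = 0.002.

Emit:
{"method": "move_arm", "body": {
  "motion": [
    [0, 0, 0, 0, 0, 0.002, 0],
    [0, 0, 0, 0, 0, 0.002, 0]
  ]
}}

```text
clock: 7.28
eef_pos: [540.8, 98.7, 148.2]
tcp_rot: [3.142, -0.0, 1.571]
contact_force: [-0.8, -2.4, 4.5]
opening: 0.0
grasp_force: 1.6
```

To row units: 0.001 m / 0.5 = 0.002.

Emit:
{"method": "move_arm", "body": {
  "motion": [
    [0, 0, 0, 0, 0, 0.002, 0],
    [0, 0, 0, 0, 0, 0.002, 0]
  ]
}}

```text
clock: 7.52
eef_pos: [540.8, 98.7, 147.2]
tcp_rot: [3.142, -0.0, 1.571]
contact_force: [0.7, -2.6, 3.7]
opening: -0.003
grasp_force: 1.7
```

To row units: 0.001 m / 0.5 = 0.002.

Emit:
{"method": "move_arm", "body": {
  "motion": [
    [0, 0, 0, 0, 0, 0.002, 0],
    [0, 0, 0, 0, 0, 0.002, 0]
  ]
}}

```text
clock: 7.78
eef_pos: [540.8, 98.7, 146.2]
tcp_rot: [3.142, -0.0, 1.571]
contact_force: [-0.3, -0.8, 3.3]
opening: 0.0
grasp_force: 1.7
```

To row units: 0.001 m / 0.5 = 0.002.

Emit:
{"method": "move_arm", "body": {
  "motion": [
    [0, 0, 0, 0, 0, 0.002, 0],
    [0, 0, 0, 0, 0, 0.002, 0]
  ]
}}

```text
clock: 8.02
eef_pos: [540.8, 98.7, 145.3]
tcp_rot: [3.142, -0.0, 1.571]
contact_force: [-0.1, -2.3, 3.5]
opening: -0.002
grasp_force: 1.6
```

To row units: 0.001 m / 0.5 = 0.002.

Emit:
{"method": "move_arm", "body": {
  "motion": [
    [0, 0, 0, 0, 0, 0.002, 0],
    [0, 0, 0, 0, 0, 0.002, 0]
  ]
}}

```text
clock: 8.28
eef_pos: [540.9, 98.6, 144.6]
tcp_rot: [3.141, 0.0, 1.571]
contact_force: [-2.0, -2.8, 7.9]
opening: 0.001
grasp_force: 3.7
```

Emit:
{"method": "move_arm", "body": {
  "motion": [
    [0, 0, 0, 0, 0, 0.002, 0],
    [0, 0, 0, 0, 0, 0.002, 0]
  ]
}}

```text
clock: 8.52
eef_pos: [541.1, 98.6, 144.0]
tcp_rot: [3.141, 0.0, 1.571]
contact_force: [-1.9, -3.0, 10.7]
opening: -0.003
grasp_force: 5.3
```

The latch bar's stop is felt at z≈145: the force rises from 3.5 to 10.7 N over 1.3 mm. Next I draw the gate off gently along its arc.

To row units: -0.0042 m / 0.5 = -0.0084, -0.0033 m / 0.5 = -0.0066, 0.05 rad / 1.5708 = 0.0318.

Emit:
{"method": "move_arm", "body": {
  "motion": [
    [0, 0, 0, 0, 0, -0.0004, 0],
    [0, 0, 0.0064, 0.0008, -0.0016, -0.0004, 0],
    [0, 0, 0.0127, 0.0016, -0.0034, -0.0004, 0],
    [0, 0, 0.0191, 0.0026, -0.005, -0.0004, 0],
    [0, 0, 0.0255, 0.0034, -0.0066, -0.0004, 0],
    [0, 0, 0.0318, 0.0044, -0.0084, -0.0004, 0],
    [0, 0, 0.0318, 0.0044, -0.0084, -0.0004, 0]
  ]
}}

```text
clock: 9.4
eef_pos: [536.9, 100.7, 144.1]
tcp_rot: [3.141, 0.0, 1.521]
contact_force: [-2.5, -3.5, 10.2]
opening: 0.0
grasp_force: 4.7
```

```bash
python3 - <<'E'
from h import *
s=sensors.sense();print(s['eef_pos'],s['tcp_rot'],s['contact_force'],s['wrist_torque'])
out=[]
for n,c in(("scene",(slice(205,305),slice(190,290))),("wrist",(slice(100,400),slice(230,530)))):
    im,d=grab_frame(n);f=4 if n=="scene" else 4/3
    out.append(cv2.resize(im[c],(400,400),interpolation=cv2.INTER_CUBIC))
cv2.imwrite("pics/p2.png",np.hstack(out)[...,::-1])
E
```

```text
[536.90342144 100.73147918 144.13081631] [3.14083181e+00 1.39944375e-04 1.52070176e+00] [-2.54907089 -3.47406205 10.17979788] [-0.60850315  0.2273478  -0.03748231]
```

View pics/p2.png

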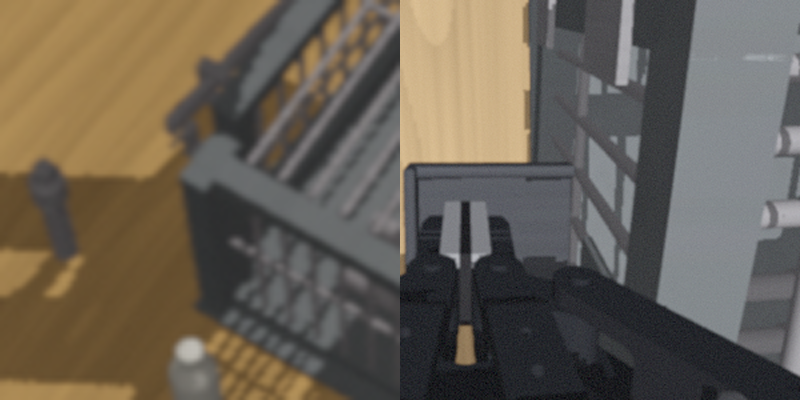

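The wrist view shows the gate ajar and following the fingertip in the dish, at crop position (465,215). The scene crop shows the bar near the keeper at about (200,90). The pull force is unchanged, so the catch isn't holding. I continue along the arc.

To row units: -0.0189 m / 0.5 = -0.0378, -0.0167 m / 0.5 = -0.0334, 0.24 rad / 1.5708 = 0.1528.

Emit:
{"method": "move_arm", "body": {
  "motion": [
    [0, 0, 0.0191, 0.0026, -0.005, 0, 0],
    [0, 0, 0.0382, 0.0052, -0.01, 0, 0],
    [0, 0, 0.0573, 0.008, -0.0148, 0, 0],
    [0, 0, 0.0764, 0.011, -0.0196, 0, 0],
    [0, 0, 0.0955, 0.0142, -0.0244, 0, 0],
    [0, 0, 0.1146, 0.0174, -0.029, 0, 0],
    [0, 0, 0.1337, 0.0208, -0.0334, 0, 0],
    [0, 0, 0.1528, 0.0244, -0.0378, 0, 0]
  ]
}}

```text
clock: 10.5
eef_pos: [518.9, 114.1, 144.2]
tcp_rot: [3.14, -0.001, 1.28]
contact_force: [-1.4, -2.4, 10.3]
opening: 0.001
grasp_force: 4.5
```

```bash
python3 - <<'E'
from h import *
s=sensors.sense();R=s['tcp_rot'];print(s['eef_pos'],R,s['contact_force'],s['wrist_torque'])
out=[]
for n,c in(("top",(slice(190,270),slice(225,305))),("wrist",(slice(100,400),slice(230,530)))):
    im,d=grab_frame(n)
    out.append(cv2.resize(im[c],(400,400),interpolation=cv2.INTER_CUBIC))
cv2.imwrite("pics/p3.png",np.hstack(out)[...,::-1])
E
```

```text
[518.8593152  114.1068872  144.16131376] [ 3.14039570e+00 -5.01648894e-04  1.27988789e+00] [-1.4478072  -2.35906442 10.28360215] [-0.46898259  0.11895153 -0.00966303]
```

View pics/p3.png

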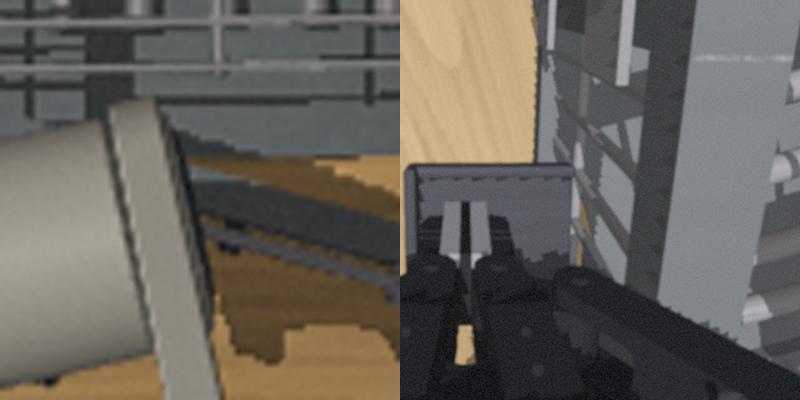

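The gate is swinging: in the top crop it stands at about 0.28 rad around (300,230), off the catch. The fingertip hasn't shifted in the dish. Continuing the swing.

To row units: -0.0189 m / 0.5 = -0.0378, -0.0167 m / 0.5 = -0.0334, 0.24 rad / 1.5708 = 0.1528.

Emit:
{"method": "move_arm", "body": {
  "motion": [
    [0, 0, 0.0191, 0.0026, -0.005, 0, 0],
    [0, 0, 0.0382, 0.0052, -0.01, 0, 0],
    [0, 0, 0.0573, 0.008, -0.0148, 0, 0],
    [0, 0, 0.0764, 0.011, -0.0196, 0, 0],
    [0, 0, 0.0955, 0.0142, -0.0244, 0, 0],
    [0, 0, 0.1146, 0.0174, -0.029, 0, 0],
    [0, 0, 0.1337, 0.0208, -0.0334, 0, 0],
    [0, 0, 0.1528, 0.0244, -0.0378, 0, 0]
  ]
}}

```text
clock: 11.6
eef_pos: [504.3, 131.4, 144.1]
tcp_rot: [3.141, -0.001, 1.04]
contact_force: [0.0, -2.2, 9.6]
opening: 0.001
grasp_force: 4.5
```

To row units: -0.0189 m / 0.5 = -0.0378, -0.0167 m / 0.5 = -0.0334, 0.24 rad / 1.5708 = 0.1528.

Emit:
{"method": "move_arm", "body": {
  "motion": [
    [0, 0, 0.0191, 0.0026, -0.005, 0, 0],
    [0, 0, 0.0382, 0.0052, -0.01, 0, 0],
    [0, 0, 0.0573, 0.008, -0.0148, 0, 0],
    [0, 0, 0.0764, 0.011, -0.0196, 0, 0],
    [0, 0, 0.0955, 0.0142, -0.0244, 0, 0],
    [0, 0, 0.1146, 0.0174, -0.029, 0, 0],
    [0, 0, 0.1337, 0.0208, -0.0334, 0, 0],
    [0, 0, 0.1528, 0.0244, -0.0378, 0, 0]
  ]
}}

```text
clock: 12.6
eef_pos: [494.2, 151.6, 144.2]
tcp_rot: [3.141, -0.002, 0.8]
contact_force: [-0.5, -0.9, 9.1]
opening: -0.002
grasp_force: 4.4
```

To row units: -0.0189 m / 0.5 = -0.0378, -0.0167 m / 0.5 = -0.0334, 0.24 rad / 1.5708 = 0.1528.

Emit:
{"method": "move_arm", "body": {
  "motion": [
    [0, 0, 0.0191, 0.0026, -0.005, 0, 0],
    [0, 0, 0.0382, 0.0052, -0.01, 0, 0],
    [0, 0, 0.0573, 0.008, -0.0148, 0, 0],
    [0, 0, 0.0764, 0.011, -0.0196, 0, 0],
    [0, 0, 0.0955, 0.0142, -0.0244, 0, 0],
    [0, 0, 0.1146, 0.0174, -0.029, 0, 0],
    [0, 0, 0.1337, 0.0208, -0.0334, 0, 0],
    [0, 0, 0.1528, 0.0244, -0.0378, 0, 0]
  ]
}}

```text
clock: 13.6
eef_pos: [489.3, 173.6, 144.2]
tcp_rot: [3.141, -0.002, 0.56]
contact_force: [-0.1, -0.9, 8.2]
opening: 0.001
grasp_force: 4.3
```

To row units: -0.0189 m / 0.5 = -0.0378, -0.0167 m / 0.5 = -0.0334, 0.24 rad / 1.5708 = 0.1528.

Emit:
{"method": "move_arm", "body": {
  "motion": [
    [0, 0, 0.0191, 0.0026, -0.005, 0, 0],
    [0, 0, 0.0382, 0.0052, -0.01, 0, 0],
    [0, 0, 0.0573, 0.008, -0.0148, 0, 0],
    [0, 0, 0.0764, 0.011, -0.0196, 0, 0],
    [0, 0, 0.0955, 0.0142, -0.0244, 0, 0],
    [0, 0, 0.1146, 0.0174, -0.029, 0, 0],
    [0, 0, 0.1337, 0.0208, -0.0334, 0, 0],
    [0, 0, 0.1528, 0.0244, -0.0378, 0, 0]
  ]
}}

```text
clock: 14.6
eef_pos: [489.7, 196.1, 144.2]
tcp_rot: [-3.141, -0.002, 0.32]
contact_force: [0.5, -0.1, 10.0]
opening: 0.002
grasp_force: 4.2
```

To row units: -0.0189 m / 0.5 = -0.0378, -0.0167 m / 0.5 = -0.0334, 0.24 rad / 1.5708 = 0.1528.

Emit:
{"method": "move_arm", "body": {
  "motion": [
    [0, 0, 0.0191, 0.0026, -0.005, 0, 0],
    [0, 0, 0.0382, 0.0052, -0.01, 0, 0],
    [0, 0, 0.0573, 0.008, -0.0148, 0, 0],
    [0, 0, 0.0764, 0.011, -0.0196, 0, 0],
    [0, 0, 0.0955, 0.0142, -0.0244, 0, 0],
    [0, 0, 0.1146, 0.0174, -0.029, 0, 0],
    [0, 0, 0.1337, 0.0208, -0.0334, 0, 0],
    [0, 0, 0.1528, 0.0244, -0.0378, 0, 0]
  ]
}}

```text
clock: 15.6
eef_pos: [495.4, 217.9, 144.3]
tcp_rot: [-3.141, -0.002, 0.08]
contact_force: [2.0, -1.7, 8.1]
opening: 0.002
grasp_force: 4.2
```

To row units: -0.0066 m / 0.5 = -0.0132, -0.005 m / 0.5 = -0.01, 0.08 rad / 1.5708 = 0.0509.

Emit:
{"method": "move_arm", "body": {
  "motion": [
    [0, 0, 0.0191, 0.0026, -0.005, 0, 0],
    [0, 0, 0.0382, 0.0052, -0.01, 0, 0],
    [0, 0, 0.0509, 0.0072, -0.0132, 0, 0],
    [0, 0, 0.0509, 0.0072, -0.0132, 0, 0],
    [0, 0, 0.0509, 0.0072, -0.0132, 0, 0]
  ]
}}

```text
clock: 16.23
eef_pos: [498.7, 225.0, 144.3]
tcp_rot: [-3.14, -0.003, 0.001]
contact_force: [2.0, 0.2, 7.7]
opening: -0.001
grasp_force: 3.9
```

To row units: -0.031 m / 0.5 = -0.062, -0.003 m / 0.5 = -0.006.

Emit:
{"method": "move_arm", "body": {
  "motion": [
    [0, 0, 0, 0, 0, -0.006, 0],
    [0, 0, 0, 0, 0, -0.014, 0],
    [0, 0, 0, 0, 0, -0.022, 0],
    [0, 0, 0, 0, 0, -0.03, 0],
    [0, 0, 0, 0, 0, -0.038, 0],
    [0, 0, 0, 0, 0, -0.046, 0],
    [0, 0, 0, 0, 0, -0.054, 0],
    [0, 0, 0, 0, 0, -0.062, 0]
  ]
}}

```text
clock: 17.23
eef_pos: [497.1, 224.1, 174.5]
tcp_rot: [3.141, 0.001, 0.001]
contact_force: [-0.4, 0.1, -0.7]
opening: -0.002
grasp_force: 0.0
```

To row units: -0.12 m / 0.5 = -0.24, -0.11 m / 0.5 = -0.22.

Emit:
{"method": "move_arm", "body": {
  "motion": [
    [0, 0, 0, 0, 0, -0.012, 0],
    [0, 0, 0, 0, 0, -0.028, 0],
    [0, 0, 0, 0, 0, -0.06, 0],
    [0, 0, 0, 0, 0, -0.11, 0],
    [0, 0, 0, 0, 0, -0.17, 0],
    [0, 0, 0, 0, 0, -0.22, 0],
    [0, 0, 0, 0, 0, -0.24, 0],
    [0, 0, 0, 0, 0, -0.24, 0]
  ]
}}

```text
clock: 18.23
eef_pos: [497.7, 224.3, 295.2]
tcp_rot: [-3.141, -0.001, 0.001]
contact_force: [-0.4, 0.8, -1.0]
opening: -0.005
grasp_force: 0.0
```

```bash
python3 - <<'E'
from h import *
s=sensors.sense();print(s['eef_pos'],s['contact_force'],s['qvel'].round(3),s['clock'])
im,d=grab_frame("scene");im2,d2=grab_frame("wrist")
cv2.imwrite("pics/f.png",np.hstack([cv2.resize(im[90:390,100:400],(400,400)),cv2.resize(im2[:,:420],(400,400))])[...,::-1])
E
```

```text
[497.67844217 224.33488344 295.15480338] [-0.42115536  0.78137256 -0.98462016] [ 0.001  0.02   0.028 -0.001 -0.012  0.001] 18.225
```

View pics/f.png

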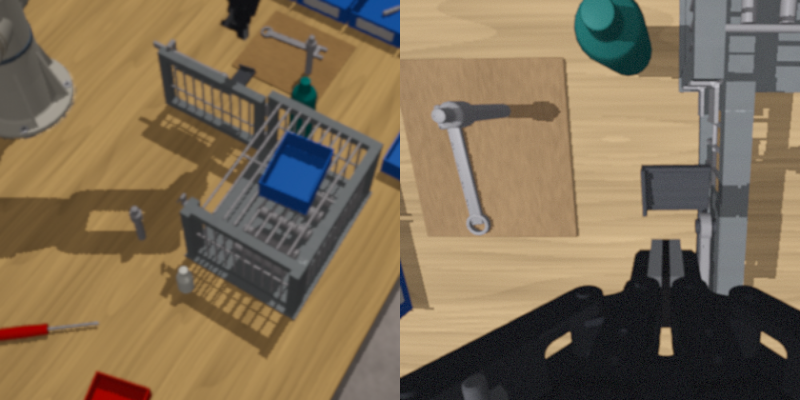

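The gate stands open at about a right angle, with the lever sprung back and the fingertip clear of it. The bystanders are all in place, so I'm handing in.

```bash
python3 -c "
from rig import order
print(order.sign_off())"
```

```text
the job is handed in; nothing more can be done
None
```

The gate is open to about a right angle and released: I pressed the lever until I felt the stop, held it down while drawing the gate off the catch, then swung it slowly; nothing else on the bench looked moved in the last pictures, and the job was handed in at about 18 s.

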